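Latch the ink-tin crib

TASK

The worktable is about to be rolled away, so shut the little gate of the ink-tin crib: keep its latch bar raised as you swing the gate in, press the gate gently against the sprung buffer until the bar is past the striker, and keep it pressed there while you let the bar down into the catch, where it must lie fully dropped when you let go, so that the gate stays latched by itself. The catch is adjustable and its exact place must be felt for: never force it (25 N is too much), and leave the tins standing where they are.

Things in the scene. Friction and masses are not known exactly. Their poses are not given: they have to be found in the camera images.
- crib: three-sided plywood tray, fixed, 158 deep (x) x 270 wide (y) x 60 mm high, with three ink tins in it; origin at table height in the middle of its width; x points from the open front to the back, y to the gate's hinge side, z up. The gate's vertical hinge axis is at x = -80, y = +120 mm in this frame; the front is open towards -x
- gate (a joint): wooden gate, 12 mm thick, top 66 mm above the table, reaching 215 mm (its steel strap 238 mm) from its hinge axis. 0 rad: shut, pointing along the crib's -y; positive: swung open towards the crib's -x. Slight friction (about 0.03 N m): it stays where it is left. It ends up latched somewhere between -0.08 and +0.08 rad, depending on how the catch is set
- latch (a joint): steel bar on the gate's outer (-x) face, 8 mm thick, 14 mm high, pivoted about the gate's normal, reaching 168 mm from the pivot; sinks slowly by its own weight (160 g, damped). 0 rad: level, as it lies in the catch; -0.06: on its lower stop, when not in the catch; positive: tip raised (up to 0.6). Over 0.12 clears the striker, over 0.2 the rear cheek too; below 0.08 it is in the notch
- latch_knob (a point): centre of the red ball knob (24 mm diameter) that lifts the bar: 90 mm from the pivot along the bar, away from the hinge, and 45 mm above it when level; 190 mm from the hinge, 12 mm in front of the gate's middle plane, about 100 mm above the table. Nothing near stands higher; pinch it from above, best with the fingers closing across the gate
- latch_pivot (a point): pivot of the latch bar: 100 mm from the hinge axis along the gate, 12 mm in front of the gate's middle plane, 58 mm above the table
- gate_hinge (a point): point on the vertical hinge axis of the gate, 58 mm above the table
- catch_post: grey post, fixed, beside the gate's free end; origin at table height, 250 mm from the hinge axis along the crib's -y, axes as the crib's. It carries a slippery blue nylon catch with a sprung buffer, clamped in slots: both may stand up to 18 mm to either side of their middle setting along the crib's x; the setting is not reported and does not change in use
- ink_tin_0: ink tin with teal label, 68 mm diameter, 50 mm high, standing in the crib; origin at its underside
- ink_tin_1: ink tin with red label, 68 mm diameter, 51 mm high, standing in the crib; origin at its underside
- ink_tin_2: ink tin with black label, 68 mm diameter, 51 mm high, standing in the crib; origin at its underside
- catch_mid (a point): where the middle of the level bar lies in the catch (58 mm above the table) IF the catch is at its middle setting (gate then latched at 0 rad). The catch, open at the top, has from front (-x) to back: a square-faced striker 7 mm thick, top at 65 mm; a notch 16 mm wide, floor at 51 mm; a rear cheek, top at 80 mm. Each is 16 mm wide along y
- buffer_mid (a point): tip of the sprung buffer (black rubber) when untouched, 50 mm up, IF at the middle setting; the gate's strap meets it 228 mm from the hinge. It resists with 2 N at first touch, 0.7 N more per mm, rigid after 16 mm. At any setting the bar can drop into the notch while the buffer is held in 7 to 10.5 mm (7 to 9.3 N, or 8.4 to 11 N at the knob); let go, it pushes the bar onto the striker's back

How it is judged:
By the outcome, as a careful person would: the job done as asked, in the order asked, and still so for the second after the job is handed in, with the robot touching nothing.
It also fails if it takes over 58 s, if anything falls off the work surface, if the arm or the gripper's body presses on something with over 40 N, if the wrist force passes 120 N, or if a joint passes its speed limit or range.

ROBOT

A 6-joint arm with a two-finger parallel gripper is mounted at the origin on a cart in front of the work surface, level with it; the furniture and walls round the work are solid. World frame = base frame: x ahead of the robot, y to its left, z up, the work surface at z = 0. Lengths are in mm, angles in rad, forces in N, time in s.
With the tool pointing down it reaches from about 375 to 825 mm from the base axis. Payload 5.5 kg.
Tool frame: the origin (TCP) lies at the very end of the fingers, on their centre line; the grasp point (between the pads) lies 19 mm behind it; z points along the fingers, y is the line along which they close (so a half turn about z gives the same grasp; the last joint's range is limited). The gripper opens to 85 mm and grips with 20 to 120 N. Pads are 22 mm wide; open, the fingers measure 114 mm over their backs; the gripper's body (76 mm by 85 mm) begins 54 mm behind the grasp point. The pads swing forward as they close: fully open they stand 13 mm farther back than shut.
Start: joints at [1.106, 0.314, -0.047, 1.21, 0, 1.571], TCP at [268.943, 536.344, 231.299] pointing down, gripper open.
Joint ranges: [-2.67, 2.67], [-0.69, 1.73], [-1.03, 1.25], [-2.08, 2.16], [-1.42, 1.45], [-3.14, 3.14]. Speed limits (rad/s): [2.39, 2.39, 3.01, 3.14, 3.14, 3.14].

INTERFACE

Orientations are given as a rotation vector (axis times angle).
In Python, from station import ctrl, viewer, nets gives the robot as it stands.
- The arm moves only by the tool carry_out, never from a script. Its argument "motion" is a list of rows, each a list of 5 numbers: the shift along the tool's x, y, z in cm, then the turn about the tool's z in rad, then the finger opening in cm, from 0 to 8.54. In form: [[x, y, z, spin, fingers], ...]. A call has 1 to 8 rows; each row is the pose to reach, as a shift and turn from the pose commanded when the call began, along the tool's axes at that moment; what a row does not reach only later rows make up. A row lasts 1/12 s, in which the tool goes at most 41.7 mm and 7.16 degrees, less where a joint would pass 70% of its speed; a pose out of reach is approached as far as the arm can. A call with a gripper value outside its range is refused whole. The fingers move at their own pace and stop on an object; "force" is the grip in N (left out, the last holds). Time passes only in rows, so rows that repeat a pose let the fingers close. It gives the time, the measured TCP pose, the force and the opening at its end, in the units of the state.
- ctrl.read_state(): the state, without advancing time (a new reading comes with each control period).
- viewer.grab_frame(name): name is "side" or "top" or "wrist"; returns a dict with "img" (400x640x3 uint8, red, green, blue), "range_z" (400x640 float32, mm along the optical axis (not along the pixel's ray), 0 where there is no reading), "fx", "fy", "cx", "cy" (pixels), "k1" (the pictures are not rectified: a ray, as slopes to the right and down, at radius r is drawn at 1 + k1 r^2 times it, then the intrinsics apply), "pose" (4x4, takes a point from camera to world coordinates). Camera axes: x right, y down, z forward; pixel columns grow to the right and rows downward; lengths in mm; the calibration is good to about 2 mm. A picture is of the moment at which its call begins.
- ctrl.close_job(): hands the job in, once; it reports no verdict.
Trained networks look in a picture, given as the dict that the camera call returned (one of the last four; its "shot" number tells which), for a name from the list of things; names that differ only in an ending like _2 or _b are one class to them, and where a whole thing is asked for, a point or a joint stands for the part that bears it (a point fixed in the world has none). Each returns a list of dicts, best first, with "confidence" (0 to 1); they miss things now and then, are a little off and sometimes report something else, mostly with a low value. They report only what shows in the picture. A call takes as long as a camera call.
- nets.find_in(thing, picture): "centre" ([x, y, z] in mm, in the coordinates of the camera as it stood for that picture, good to about 4 mm: the middle of the surface that is visible of it).
- nets.outline_of(thing, picture): "mask" (400x640 bool, what is visible of it).
The state is a dict: "clock": time; "q": joint angles; "dq": joint speeds; "effort": joint torques, N m; "eef_pos": TCP position; "tcp_rot": TCP orientation; "force": force on the tool from outside, world axes, zero at the start; "ft_torque": the same for the moment, N m; "opening": opening from 0.0 (shut) to 1.0 (fully open).
Only numpy, scipy, OpenCV 4.12 (cv2) and the standard library are available. Lean on these libraries where they do the work, as an engineer would, in place of code of your own. Each camera call takes 0.05 s, during which the arm holds its last target. There are 200 camera calls.

## Working session

There is one attempt and no reset: what is moved stays moved. The work goes in short steps, Python scripts to look and compute and a tool call to move; the robot and the scene stay as the last step left them, time stands still between calls to the robot, and variables do not carry over. Pictures are saved under pics/ and viewed, on a budget of 10 in all, crops included, one or two more only if the job needs it, and the job is handed in when it is done.

Besides the shell and the picture viewer there is one more tool, called after ">>>" as name(argument=value, ...), one argument or row to a line, values as JSON. carry_out: Moves the arm, as the interface text tells. Its arguments: {"type":"object","properties":{"motion":{"type":"array","items":{"type":"array","items":{"type":"number"}}},"force":{"type":"number"}},"required":["motion"]}

```bash
mkdir -p pics; cat > h.py <<'E'
import numpy as np, cv2
from station import ctrl, viewer, nets
def towrld(p,f): return (f["pose"]@np.append(p,1))[:3]
def project(P,f):
    c=np.linalg.inv(f["pose"])@np.append(P,1); s=c[:2]/c[2]; s=s*(1+f["k1"]*(s@s)); return s*[f["fx"],f["fy"]]+[f["cx"],f["cy"]]
def cloud(f,mask):
    v,u=np.nonzero(mask&(f["range_z"]>0)); z=f["range_z"][v,u]
    d=np.c_[(u-f["cx"])/f["fx"],(v-f["cy"])/f["fy"]]; s=d.copy()
    for _ in range(8): s=d/(1+f["k1"]*(s**2).sum(1,keepdims=True))
    c=np.c_[s*z[:,None],z,np.ones_like(z)]
    return (c@f["pose"].T)[:,:3]
def save(f,n): cv2.imwrite(f"pics/{n}.png",f["img"][:,:,::-1])
E
cat > a.py <<'E'
from h import *
np.set_printoptions(precision=1,suppress=True)
print(ctrl.read_state())
for n in ("top","side"):
    f=viewer.grab_frame(n); save(f,n+"0"); print(n,f["pose"][:3,3])
    for t in ("crib","gate","latch","latch_knob","latch_pivot","gate_hinge","catch_post","ink_tin_0"):
        print(n,t,[(round(r["confidence"],2),towrld(r["centre"],f)) for r in nets.find_in(t,f)[:3]])
E
python3 a.py; python3 -c "
import cv2,numpy as np
cv2.imwrite('pics/both0.png',cv2.resize(np.vstack([cv2.imread('pics/top0.png'),cv2.imread('pics/side0.png')]),(480,600)))"
```

```text
{'clock': 0.0, 'q': array([ 1.1,  0.3, -0. ,  1.2, -0. ,  1.6]), 'dq': array([ 0.,  0.,  0.,  0., -0.,  0.]), 'effort': array([  0., -54.,  34.,   0.,  -0.,   0.]), 'eef_pos': array([268.7, 535.8, 230.4]), 'tcp_rot': array([-0.7, -3.1,  0. ]), 'force': array([-0.2,  0.7, -0.3]), 'ft_torque': array([0., 0., 0.]), 'opening': 0.9983205798679373}
top [ 423.1 -308.   930. ]
top crib [(0.89, array([ 629.4, -380.7,    3.8]))]
top gate [(0.97, array([ 507.7, -347.4,   65.8])), (0.46, array([ 510.2, -476.4,   42.2]))]
top latch [(0.94, array([ 469.8, -368.8,   62.9]))]
top latch_knob [(0.6, array([ 706.8, -337.9,   53.3])), (0.59, array([ 471.2, -371. ,   63.7]))]
top latch_pivot [(0.78, array([ 467.7, -372.2,   65.1]))]
top gate_hinge [(0.59, array([ 510. , -343.8,   67.7]))]
top catch_post [(0.7, array([ 514.6, -479.2,   45. ]))]
top ink_tin_0 [(0.81, array([ 709.1, -341.6,   53.8])), (0.76, array([ 647.8, -485. ,   54.3])), (0.71, array([ 676.8, -410.4,   59.4]))]
side [605.3 403.2 651.5]
side crib [(0.78, array([ 600.5, -365.2,   37.8]))]
side gate [(0.75, array([ 521.3, -328. ,   58.7]))]
side latch [(0.72, array([ 467.1, -368.9,   60.3])), (0.24, array([ 522.1, -326.9,   54. ]))]
side latch_knob [(0.71, array([ 470.2, -369.8,   61.1]))]
side latch_pivot [(0.84, array([ 476.1, -366.8,   61.4])), (0.43, array([ 641.6, -470. ,   54.5]))]
side gate_hinge [(0.73, array([ 520.2, -325.1,   52.8])), (0.69, array([ 471.6, -372.8,   61.7])), (0.15, array([ 707. , -337.4,   47.6]))]
side catch_post [(0.88, array([ 513. , -469.4,   41.4])), (0.33, array([ 601.8, -365. ,   39.6]))]
side ink_tin_0 [(0.98, array([ 644.3, -469.8,   57.1])), (0.88, array([ 703.2, -335.5,   51.2])), (0.64, array([ 466.7, -367. ,   59.8]))]
```

View pics/top0.png

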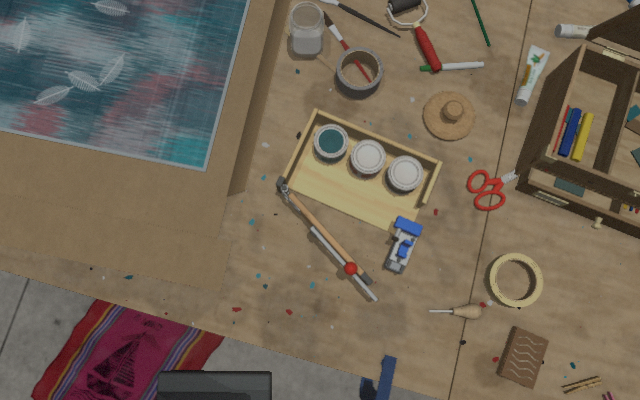

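View pics/side0.png

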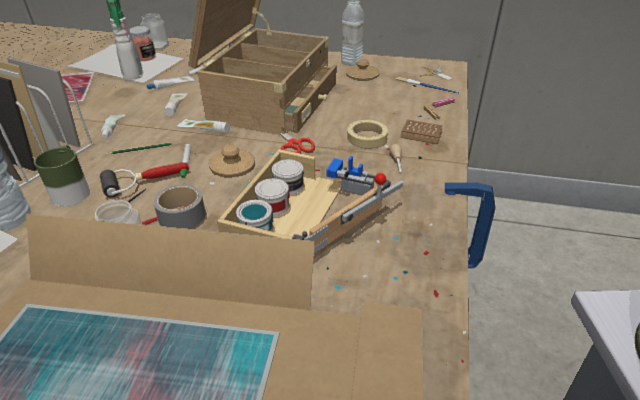

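The top view shows the crib at px (285–440, 110–230). The gate is swung open from its hinge near (283,187), with the red knob at (350,268), the strap end near (370,283) and the bar tip near (377,299). The blue catch and post are at (405,245). The side view agrees, with the knob at (381,179). Next I'll measure the crib frame and the gate angle.

```bash
cat > b.py <<'E'
from h import *
np.set_printoptions(precision=1,suppress=True)
f=viewer.grab_frame("top")
P=cloud(f,np.ones((400,640),bool)); 
full=np.zeros((400,640,3)); m=f["range_z"]>0; full[m]=P
hsv=cv2.cvtColor(f["img"],cv2.COLOR_RGB2HSV)
U,V=np.meshgrid(np.arange(640),np.arange(400))
roi=(U>270)&(U<450)&(V>100)&(V<310)&m
crib=nets.outline_of("crib",f)[0]["mask"]
w=roi&(full[...,2]>54)&(full[...,2]<66)&(crib)
pts=full[w][:,:2].astype(np.float32); r=cv2.minAreaRect(pts); print("crib rect",len(pts),r,cv2.boxPoints(r))
red=roi&(hsv[...,1]>170)&((hsv[...,0]<8)|(hsv[...,0]>172))&(full[...,2]>75)
k=full[red]; print("knob",red.sum(),k.mean(0),k.min(0),k.max(0), V[red].mean(),U[red].mean())
for t in ("gate","latch"):
    mk=nets.outline_of(t,f)[0]["mask"]&roi; g=full[mk&(full[...,2]>50)]
    vx,vy,x,y=cv2.fitLine(g[:,:2].astype(np.float32),cv2.DIST_HUBER,0,.01,.01).ravel()
    s=(g[:,:2]-[x,y])@[vx,vy]; print(t,len(g),"dir",vx,vy,np.degrees(np.arctan2(vy,vx)),"at",x,y,"ends",[np.array([x,y])+q*np.array([vx,vy]) for q in (s.min(),s.max())],g[:,2].min(),g[:,2].max())
blue=roi&(hsv[...,0]>100)&(hsv[...,0]<125)&(hsv[...,1]>150); b=full[blue&(full[...,2]>40)]; print("blue",len(b),b.mean(0),cv2.minAreaRect(b[b[:,2]>73][:,:2].astype(np.float32)))
im=cv2.resize(f["img"][100:310,270:450,::-1],None,fx=2.85,fy=2.85,interpolation=cv2.INTER_CUBIC); cv2.imwrite("pics/crop1.png",im)
np.savez("top.npz",full=full,img=f["img"])
E
python3 b.py
```

```text
crib rect 2097 ((596.3460693359375, -372.8658752441406), (272.0245666503906, 292.18463134765625), 64.41039276123047) [[ 405.8 -432.4]
 [ 669.4 -558.6]
 [ 786.9 -313.3]
 [ 523.3 -187.1]]
knob 122 [ 465.4 -374.6  106.6] [ 455.3 -384.7   97.5] [ 476.  -364.3  111.7] 268.0409836065574 350.27868852459017
gate 1419 dir 0.76221776 0.6473207 40.339893 at 512.70764 -342.41003 ends [array([ 412.9, -427.2]), array([ 618.5, -252.5])] 50.08907355560882 111.70549160233941
latch 388 dir 0.7385881 0.67415696 42.38872 at 471.0202 -370.91022 ends [array([ 414.1, -422.8]), array([ 541.1, -307. ])] 50.165849269641626 111.70549160233941
blue 362 [ 535.4 -483.8   61.2] ((514.0477905273438, -481.97052001953125), (13.214292526245117, 4.668372631072998), 71.94609832763672)
```

View pics/crop1.png

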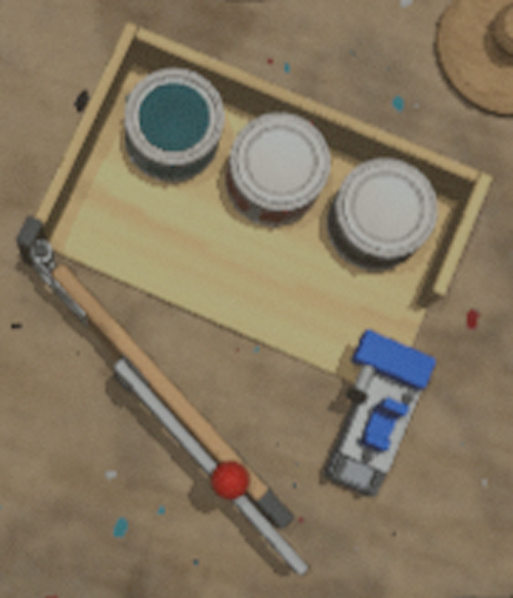

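The crop shows crib corners (crop px) at back-left (132,27), back-right (489,178) and front-right (440,300). The hinge pin is at (41,250), the knob at (230,480), the strap end at (285,515) and the bar tip at (302,568). The notch blocks are near (385,425) and the black buffer tip is at (357,397).

```bash
cat >> h.py <<'E'
def ray(u,v,z,f):
    d=np.array([(u-f["cx"])/f["fx"],(v-f["cy"])/f["fy"]]); s=d.copy()
    for _ in range(10): s=d/(1+f["k1"]*(s@s))
    R,o=f["pose"][:3,:3],f["pose"][:3,3]; w=R@np.append(s,1); return o+w*(z-o[2])/w[2]
E
cat > c.py <<'E'
from h import *
np.set_printoptions(precision=1,suppress=True)
f=viewer.grab_frame("top"); g=viewer.grab_frame("side"); C=lambda x,y,z:ray(270+x/2.85-.3,100+y/2.85-.3,z,f)
bl,br,fr,h=C(132,27,60),C(489,178,60),C(440,300,60),C(41,250,66)
d=bl-br; print("bl",bl,"br",br,"fr",fr,"width",np.linalg.norm(d),"depth",np.linalg.norm(br-fr))
a=np.arctan2(d[1],d[0]); Y=d[:2]/np.hypot(*d[:2]); X=np.array([Y[1],-Y[0]]); print("Y",Y,"X",X,"yaw",np.degrees(np.arctan2(X[1],X[0])))
O=(bl+br)[:2]/2-79*X; H=O-80*X+120*Y; print("origin",O,"hinge calc",H,"hinge px",h)
hsv=cv2.cvtColor(f["img"],cv2.COLOR_RGB2HSV)
pos=np.load("top.npz")["full"]
for n,(x,y,z) in dict(knob=(230,480,100),strapend=(285,515,64),gate_end_wood=(262,497,66),tip=(302,568,62),tail=(122,368,62),gate_start=(60,270,66),buf=(357,397,52)).items():
    p=C(x,y,z); e=p[:2]-H; print(n,p,"crib XY rel hinge",e@X,e@Y,"r",np.hypot(*e),"open ang deg",np.degrees(np.arctan2(-e@X,-e@Y)))
H4=np.append(H,100)
# catch blue points in crib frame by 2D
roi=np.zeros((400,640),bool); roi[205:280,370:430]=1
hs=roi&(hsv[...,0]>100)&(hsv[...,0]<125)&(hsv[...,1]>150); P=pos[hs]; E=P[:,:2]-H; Q=np.c_[E@X,E@Y,P[:,2]]
Q=Q[np.argsort(Q[:,0])]
for lo in range(-50,70,5):
    q=Q[(Q[:,0]>=lo)&(Q[:,0]<lo+5)]
    if len(q): print(lo,len(q),q[:,1].min(),q[:,1].max(),"z",np.percentile(q[:,2],[5,50,95]))
cy=nets.find_in("latch_knob",g); print([(r["confidence"],towrld(r["centre"],g)) for r in cy])
hs=cv2.cvtColor(g["img"],cv2.COLOR_RGB2HSV); rm=(hs[...,1]>170)&((hs[...,0]<6)|(hs[...,0]>174)); rm[:,:360]=0; rm[:,400:]=0;rm[:165]=0;rm[195:]=0
v,u=np.nonzero(rm); print("side knob px",u.mean(),v.mean(),len(u)); q=ray(u.mean(),v.mean(),100,g); print(q)
print("wrist", viewer.grab_frame("wrist")["pose"])
cv2.imwrite("pics/side_crop.png",cv2.resize(g["img"][140:260,210:420,::-1],None,fx=3.7,fy=3.7,interpolation=cv2.INTER_CUBIC))
E
python3 c.py
```

```text
bl [ 774.8 -312.5   60. ] br [ 670.6 -553.6   60. ] fr [ 586.7 -517.6   60. ] width 262.6949894592548 depth 91.24642341367372
Y [0.4 0.9] X [ 0.9 -0.4] yaw -23.38110149100072
origin [ 650.2 -401.7] hinge calc [ 624.4 -259.8] hinge px [ 615.9 -254.2   66. ]
knob [ 465.6 -375.3  100. ] crib XY rel hinge -99.8906715609751 -169.0210203261628 r 196.33199325886685 open ang deg 30.58289859277205
strapend [ 445.8 -413.1   64. ] crib XY rel hinge -103.07446978665843 -211.588372601698 r 235.35926950523057 open ang deg 25.972852150256166
gate_end_wood [ 456.9 -398.4   66. ] crib XY rel hinge -98.76191952280175 -193.6602790858151 r 217.38955918678377 open ang deg 27.020449238570038
tip [ 412.9 -423.7   62. ] crib XY rel hinge -129.04453567789983 -234.39703722927575 r 267.57141710240137 open ang deg 28.83446567181759
tail [ 538.9 -308.4   62. ] crib XY rel hinge -59.17997001704224 -78.56802281444547 r 98.3626100720657 open ang deg 36.98823887372036
gate_start [ 602.6 -267.    66. ] crib XY rel hinge -17.154886376475204 -15.233553111012077 r 22.94234658825902 open ang deg 48.39489738241091
buf [ 5
[... 367 characters left out ...]
97 z [49.5 52.4 54.4]
-20 13 -253.35842752416335 -241.20638284740687 z [50.  52.1 78.9]
-15 20 -254.20127193547012 -241.11585327722298 z [78.2 80.8 82.4]
5 4 -261.5508865593543 -232.63791287273648 z [57.3 60.1 62.1]
10 71 -262.0285948964075 -215.0355893502416 z [57.6 60.5 63.1]
15 67 -261.7273461009685 -215.18282140200125 z [59.  61.  62.6]
20 70 -262.32913319463484 -214.7336808524987 z [58.2 60.8 63. ]
25 50 -261.5023658330161 -216.2132071092615 z [58.5 60.5 62.3]
[(0.58, array([ 470.1, -369.6,   62.6]))]
side knob px 379.9587628865979 178.340206185567 97
[ 465.2 -370.9  100. ]
wrist [[  0.5   0.9   0.3 198.9]
 [  0.9  -0.4  -0.1 571.7]
 [  0.    0.3  -1.  373.3]
 [  0.    0.    0.    1. ]]
```

View pics/side_crop.png

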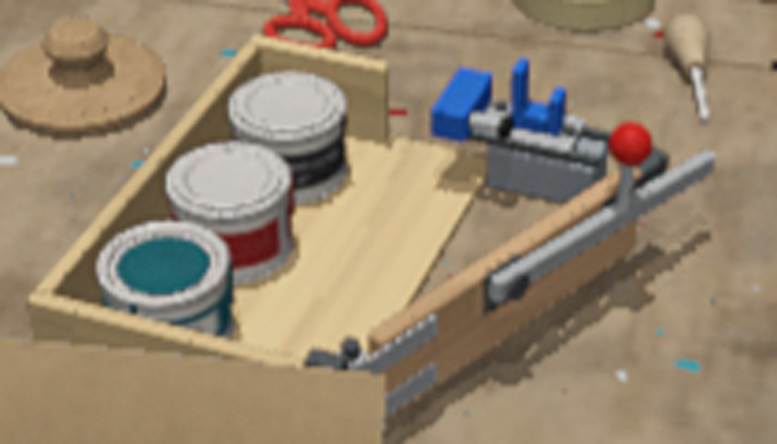

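The side crop matches: the bar lies low on the gate's outer face, the knob is at crop (630,145), and the catch notch sits between the striker at (557,110) and the cheek at (520,95). My estimate is hinge ≈ (617,-255), crib yaw ≈ -23.3° and gate open ≈ 24.7°. Next I'll plan the approach.

```bash
cat >> h.py <<'E'
from scipy.spatial.transform import Rotation as Ro
def tool(P,s=None):   # world target -> shift in tool axes, cm, from measured pose
    s=s or ctrl.read_state(); R=Ro.from_rotvec(s["tcp_rot"]).as_matrix(); return R.T@(np.array(P)-s["eef_pos"])/10
def spin_to(n,s=None): # spin making tool y parallel to world direction n (mod pi)
    s=s or ctrl.read_state(); R=Ro.from_rotvec(s["tcp_rot"]).as_matrix(); v=R.T@np.append(n,0); a=np.arctan2(-v[0],v[1]); return (a+np.pi/2)%np.pi-np.pi/2
H=np.array([617.,-255.5]); yaw=np.radians(-23.3)
X=np.array([np.cos(yaw),np.sin(yaw)]); Y=np.array([-X[1],X[0]])
def gate_axes(th): # along-gate, outward normal
    return -Y*np.cos(th)-X*np.sin(th), -X*np.cos(th)+Y*np.sin(th)
def knob(th,a):
    e,n=gate_axes(th); r=100+90*np.cos(a)-45*np.sin(a); return np.append(H+r*e+12*n,58+45*np.cos(a)+90*np.sin(a))
E
cat > d.py <<'E'
from h import *
np.set_printoptions(precision=2,suppress=True)
s=ctrl.read_state(); print(Ro.from_rotvec(s["tcp_rot"]).as_matrix())
print("knob",knob(.432,-.06)); e,n=gate_axes(.432)
for P in ([420,250,232],[520,60,232],[520,-150,232],[465.5,-374.5,180],[465.5,-374.5,80]): print(P,tool(P))
print("spin",spin_to(n),"q",s["q"])
for c in ("top","side"):
    f=viewer.grab_frame(c); P=cloud(f,np.ones((400,640),bool))
    for y0 in range(-500,601,100):
        m=(P[:,1]>y0-50)&(P[:,1]<y0+50)&(P[:,0]>250)&(P[:,0]<620); 
        if m.sum(): q=P[m]; i=q[:,2].argmax(); print(c,y0,q[i], "z>100:",(q[:,2]>100).sum())
E
python3 d.py
```

```text
[[-0.89  0.45 -0.  ]
 [ 0.45  0.89  0.  ]
 [ 0.   -0.   -1.  ]]
knob [ 465.78 -375.28   97.52]
[420, 250, 232] [-26.34 -18.83  -0.07]
[520, 60, 232] [-43.8  -31.33  -0.07]
[520, -150, 232] [-53.21 -50.1   -0.07]
[465.5, -374.5, 180] [-58.4  -72.61   5.13]
[465.5, -374.5, 80] [-58.4  -72.61  15.13]
spin -1.1969026393673308 q [ 1.11  0.31 -0.05  1.21  0.    1.57]
top -500 [ 514.18 -484.17   83.47] z>100: 0
top -400 [ 470.2  -373.52  113.72] z>100: 143
top -300 [ 618.23 -250.82   75.79] z>100: 0
top -200 [ 619.82 -190.81  113.39] z>100: 38
top -100 [ 610.52 -149.58   34.56] z>100: 0
top 0 [555.02  43.47   9.51] z>100: 0
top 100 [557.9  110.45  11.08] z>100: 0
top 200 [589.77 150.37   9.54] z>100: 0
top 300 [610.8  263.88   9.23] z>100: 0
top 400 [ 253.12  371.28 -663.42] z>100: 0
top 500 [ 258.79  453.14 -689.4 ] z>100: 0
top 600 [ 339.54  560.5  -723.24] z>100: 0
side -500 [ 511.8  -477.02   82.34] z>100: 0
side -400 [ 463.42 -374.34  110.1 ] z>100: 77
side -300 [ 614.93 -251.55   73.38] z>100: 0
side -200 [ 612.95 -186.07  111.7 ] z>100: 96
side -100 [ 610.61 -149.87   39.73] z>100: 0
side 0 [535.28  -3.48   6.86] z>100: 0
```

>>> carry_out(
  motion=[
    [-26.3,-18.8,0,0.95,8.5],
    [-26.3,-18.8,0,0.95,8.5],
    [-26.3,-18.8,0,0.95,8.5],
    [-26.3,-18.8,0,0.95,8.5],
    [-26.3,-18.8,0,0.95,8.5],
    [-26.3,-18.8,0,0.95,8.5],
    [-26.3,-18.8,0,0.95,8.5],
    [-26.3,-18.8,0,0.95,8.5],
  ],
)

```text
clock: 2.07
eef_pos: [420.6, 247.7, 231.6]
tcp_rot: [2.049, 2.38, 0.0]
force: [0.5, 0.9, -0.4]
opening: 0.996
```

```bash
cat > e.py <<'E'
from h import *
np.set_printoptions(precision=2,suppress=True)
e,n=gate_axes(.432)
s=ctrl.read_state();print(s["clock"],s["eef_pos"],s["q"],spin_to(n))
for P in ([520,20,232],[520,-150,220],[465.5,-374.5,170]): print(P,tool(P))
E
python3 e.py
```

```text
2.0667 [420.65 247.72 231.58] [ 0.53  0.1  -0.31  1.16 -0.    1.95] 0.9876309265700898
[520, 20, 232] [-23.99   6.45  -0.03]
[520, -150, 220] [-40.81   3.92   1.18]
[465.5, -374.5, 170] [-62.2   -4.8    6.19]
```

>>> carry_out(
  motion=[
    [-24,6.4,0,0.99,8.5],
    [-24,6.4,0,0.99,8.5],
    [-24,6.4,0,0.99,8.5],
    [-24,6.4,0,0.99,8.5],
    [-24,6.4,0,0.99,8.5],
    [-25,6.2,0,0.99,8.5],
    [-29,5.6,0.3,0.99,8.5],
    [-33,5,0.6,0.99,8.5],
  ],
)

```text
clock: 2.73
eef_pos: [521.2, -64.8, 225.9]
tcp_rot: [2.934, 1.122, 0.002]
force: [1.1, -0.1, -0.9]
opening: 0.996
```

```bash
python3 e.py
```

```text
2.7333 [521.18 -64.79 225.86] [-0.12  0.17 -0.24  1.16  0.    2.29] -0.0013730009717312086
[520, 20, 232] [ 5.57 -6.39 -0.62]
[520, -150, 220] [-5.78  6.27  0.59]
[465.5, -374.5, 170] [-24.82  19.34   5.58]
```

>>> carry_out(
  motion=[
    [-24.8,19.3,5.6,0,8.5],
    [-24.8,19.3,5.6,0,8.5],
    [-24.8,19.3,5.6,0,8.5],
    [-24.8,19.3,5.6,0,8.5],
    [-24.8,19.3,5.6,0,8.5],
    [-24.8,19.3,5.6,0,8.5],
    [-24.8,19.3,5.6,0,8.5],
    [-24.8,19.3,5.6,0,8.5],
  ],
)

```text
clock: 3.4
eef_pos: [465.1, -375.7, 169.0]
tcp_rot: [2.931, 1.128, -0.001]
force: [0.1, 0.1, -0.4]
opening: 0.999
```

```bash
cat > e2.py <<'E'
from h import *
np.set_printoptions(precision=2,suppress=True)
f=viewer.grab_frame("wrist"); save(f,"wrist1")
hs=cv2.cvtColor(f["img"],cv2.COLOR_RGB2HSV); rm=((hs[...,1]>170)&((hs[...,0]<6)|(hs[...,0]>174))&(hs[...,2]>60)).astype(np.uint8)
n,l,st,c=cv2.connectedComponentsWithStats(rm)
for i in range(1,n):
    if st[i,4]>60: 
        p=np.array(c[i]);b=l==i;v,u=np.nonzero(b); w=ray((u.min()+u.max())/2,(v.min()+v.max())/2,97.5,f); print(st[i],w,cloud(f,b)[:,2].max())
e,n=gate_axes(.432)
s=ctrl.read_state();print(s["clock"],s["eef_pos"],s["q"],s["force"],spin_to(n))
E
python3 e2.py
```

```text
3.45 [ 464.2  -379.1   168.06] [-0.68  0.34 -0.15  1.07 -0.    1.73] [ 1.19 -4.4   0.18] -0.0004715991440011891
```

View pics/wrist1.png

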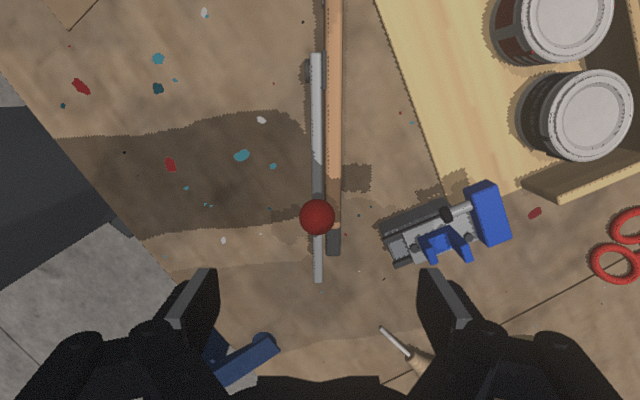

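The wrist view shows the knob at px (317,217). The gate and bar run vertically in the image, so the fingers close across the gate, and the path down is clear. I'll convert the knob pixel to a position.

```bash
cat > e3.py <<'E'
from h import *
np.set_printoptions(precision=2,suppress=True)
f=viewer.grab_frame("wrist"); k=ray(317,217,98,f); print("knob wrist",k, "pivot-end of bar",ray(318,55,58,f))
s=ctrl.read_state();print(s["clock"],s["eef_pos"],s["force"],s["ft_torque"])
print(tool([k[0],k[1],79]),tool([465.6,-374.8,79]))
E
python3 e3.py
```

```text
knob wrist [ 465.11 -377.41   98.  ] pivot-end of bar [ 541.47 -310.05   58.  ]
3.5 [ 464.85 -376.08  168.45] [0.67 0.27 0.71] [ 0.03 -0.03 -0.06]
[-0.06  0.12  8.94] [ 0.15 -0.04  8.94]
```

>>> carry_out(
  motion=[
    [0,0.1,4,0,6],
    [0,0.1,7,0,5],
    [0,0.1,8.9,0,5],
    [0,0.1,8.9,0,4],
    [0,0.1,8.9,0,3.2],
    [0,0.1,8.9,0,2.0],
    [0,0.1,8.9,0,2.0],
    [0,0.1,8.9,0,2.0],
  ],
  force=30,
)

```text
clock: 4.17
eef_pos: [468.2, -373.3, 82.3]
tcp_rot: [2.929, 1.131, 0.003]
force: [0.3, 0.5, -2.2]
opening: 0.257
```

>>> carry_out(
  motion=[
    [0,0,0,0,1.5],
    [0,0,0,0,1.5],
    [0,0,0,0,1.5],
  ],
)

```text
clock: 4.42
eef_pos: [468.1, -373.4, 81.9]
tcp_rot: [2.929, 1.131, 0.003]
force: [1.2, 2.0, 5.2]
opening: 0.255
```

```bash
python3 - <<'E'
from h import *
np.set_printoptions(precision=2,suppress=True)
f=viewer.grab_frame("wrist"); g=viewer.grab_frame("side")
a=f["img"][150:400,150:490]; b=cv2.resize(g["img"][100:240,310:460],None,fx=2.3,fy=2.3)
im=np.zeros((max(a.shape[0],b.shape[0]),a.shape[1]+b.shape[1],3),np.uint8); im[:a.shape[0],:a.shape[1]]=a; im[:b.shape[0],a.shape[1]:]=b
cv2.imwrite("pics/grip.png",im[:,:,::-1])
s=ctrl.read_state();print(s["clock"],s["eef_pos"],s["force"],s["ft_torque"],s["opening"])
print(tool([465.6,-374.8,79]))
E
```

```text
4.5167 [ 468.12 -373.39   81.88] [2.24 2.16 5.98] [ 0.39 -0.29  0.12] 0.25035351172978454
[-0.28 -0.06  0.29]
```

View pics/grip.png

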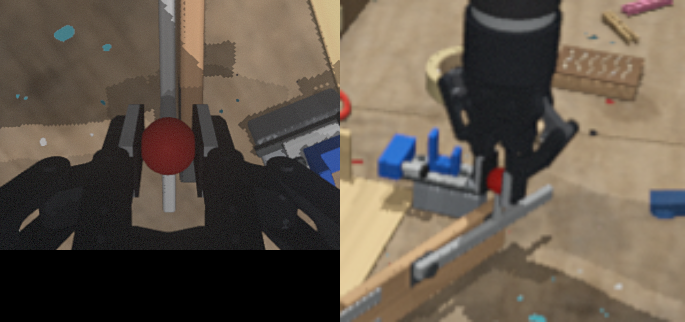

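The knob (wrist crop ~(168,145)) sits between both pads and the gate hasn't moved. The side crop agrees. Now I'll raise the bar along its arc to about 0.28 rad.

>>> carry_out(
  motion=[
    [0.2,0,-0.5,0,1.5],
    [0.5,0,-1.0,0,1.5],
    [0.75,0,-1.4,0,1.5],
    [1.0,0,-1.85,0,1.5],
    [1.25,0,-2.15,0,1.5],
    [1.45,0,-2.4,0,1.5],
    [1.65,0,-2.65,0,1.5],
    [1.85,0,-2.85,0,1.5],
  ],
)

```text
clock: 5.18
eef_pos: [480.6, -360.6, 109.4]
tcp_rot: [2.931, 1.131, -0.001]
force: [-2.0, -1.1, -1.2]
opening: 0.261
```

```bash
cat > g.py <<'E'
from h import *
np.set_printoptions(precision=2,suppress=True)
s=ctrl.read_state(); p=s["eef_pos"]; F=s["force"]; R=Ro.from_rotvec(s["tcp_rot"]).as_matrix()
d=p[:2]-H; rad=np.hypot(*d); th=np.arctan2(-d@X,-d@Y)-np.arcsin(12/rad); e,n=gate_axes(th)
print("t",s["clock"],"pos",p,"r along",d@e,"theta",th,"F",F,"F tool",R.T@F,"T",s["ft_torque"],"open",s["opening"],"spin err",spin_to(n))
E
python3 g.py; cat > v.py <<'E'
import sys; from h import *
f=viewer.grab_frame("side"); u0,v0=(int(x) for x in sys.argv[2:4]); cv2.imwrite("pics/"+sys.argv[1]+".png",cv2.resize(f["img"][v0:v0+130,u0:u0+170,::-1],None,fx=4,fy=4,interpolation=cv2.INTER_CUBIC))
E
python3 v.py lift 310 100
```

```text
t 5.1833 pos [ 480.57 -360.59  109.4 ] r along 171.79152646912758 theta 0.4380584054961849 F [-1.97 -1.11 -1.16] F tool [-2.2  -0.5   1.16] T [-0.29  0.48  0.05] open 0.26087627610828873 spin err 0.010630642284339853
```

View pics/lift.png

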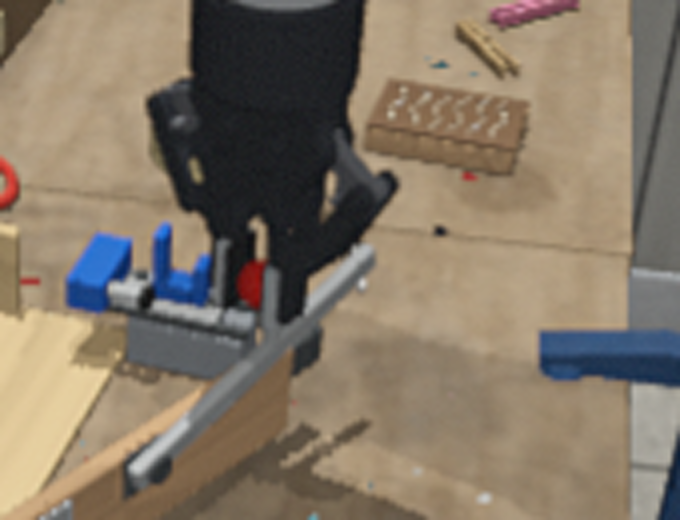

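The bar is raised, with its tip well above the striker, and the forces are small. Now I'll swing the gate by 0.30 rad.

>>> carry_out(
  motion=[
    [-0.03,0.65,0,-0.0375,1.5],
    [-0.04,1.29,0,-0.075,1.5],
    [-0.03,1.93,0,-0.1125,1.5],
    [0.01,2.58,0,-0.15,1.5],
    [0.08,3.22,0,-0.1875,1.5],
    [0.17,3.86,0,-0.225,1.5],
    [0.28,4.5,0,-0.2625,1.5],
    [0.41,5.13,0,-0.3,1.5],
  ],
)

```text
clock: 5.9
eef_pos: [518.4, -396.1, 109.1]
tcp_rot: [-2.727, -1.559, 0.0]
force: [0.5, -0.6, -3.0]
opening: 0.258
```

```bash
python3 g.py
```

```text
t 5.9 pos [ 518.4  -396.07  109.05] r along 171.28431279855917 theta 0.13509145803365308 F [ 0.5  -0.64 -3.02] F tool [-0.3   0.76  3.02] T [-0.14  0.16  0.03] open 0.2581071230716071 spin err 0.009414739621103951
```

>>> carry_out(
  motion=[
    [-0.01,0.2,0,-0.012,1.5],
    [-0.02,0.4,0,-0.024,1.5],
    [-0.03,0.6,0,-0.035,1.5],
    [-0.03,0.8,0,-0.047,1.5],
    [-0.04,1.0,0,-0.058,1.5],
    [-0.04,1.0,0,-0.058,1.5],
  ],
)

```text
clock: 6.4
eef_pos: [526.9, -401.3, 109.2]
tcp_rot: [2.682, 1.636, 0.0]
force: [-0.2, -0.6, -2.5]
opening: 0.257
```

```bash
python3 g.py
```

```text
t 6.4 pos [ 526.89 -401.3   109.2 ] r along 170.97731294002205 theta 0.07681609212815914 F [-0.24 -0.65 -2.48] F tool [-0.69  0.08  2.48] T [-0.22  0.14  0.06] open 0.25711005575811746 spin err 0.008114441559947227
```

>>> carry_out(
  motion=[
    [-0.01,0.2,0,-0.012,1.5],
    [-0.02,0.4,0,-0.024,1.5],
    [-0.03,0.6,0,-0.035,1.5],
    [-0.03,0.6,0,-0.035,1.5],
  ],
)

```text
clock: 6.73
eef_pos: [530.8, -404.0, 108.7]
tcp_rot: [-2.652, -1.681, 0.003]
force: [-5.0, -0.2, -1.0]
opening: 0.255
```

```bash
python3 g.py
```

```text
t 6.7333 pos [ 530.81 -404.    108.7 ] r along 171.27600441487277 theta 0.04926431324916096 F [-5.01 -0.23 -0.96] F tool [-2.35 -4.43  0.98] T [ 0.03  1.16 -0.12] open 0.25482284759372653 spin err 0.015376251602392532
```

Contact with the buffer shows about 4.5 N at theta 0.049. I'll press on gently.

>>> carry_out(
  motion=[
    [0,0.1,0,-0.006,1.5],
    [-0.01,0.2,0,-0.012,1.5],
    [-0.01,0.3,0,-0.018,1.5],
    [-0.01,0.3,0,-0.018,1.5],
  ],
)

```text
clock: 7.07
eef_pos: [532.6, -405.2, 108.5]
tcp_rot: [-2.636, -1.704, 0.004]
force: [-7.7, 1.2, -0.9]
opening: 0.259
```

```bash
python3 g.py
```

```text
t 7.0667 pos [ 532.56 -405.17  108.48] r along 171.4280430824799 theta 0.0370807014432684 F [-7.65  1.25 -0.87] F tool [-2.01 -7.48  0.9 ] T [ 0.04  1.56 -0.08] open 0.25945369043221234 spin err 0.020391677098095418
```

>>> carry_out(
  motion=[
    [0,0.1,0,-0.006,1.5],
    [-0.01,0.2,0,-0.012,1.5],
    [-0.01,0.3,0,-0.018,1.5],
    [-0.01,0.3,0,-0.018,1.5],
    [-0.01,0.3,0,-0.018,1.5],
  ],
)

```text
clock: 7.48
eef_pos: [534.3, -406.3, 108.2]
tcp_rot: [-2.62, -1.726, 0.006]
force: [-10.1, 0.3, -0.8]
opening: 0.26
```

```bash
python3 g.py
```

```text
t 7.4833 pos [ 534.3  -406.31  108.24] r along 171.577081116009 theta 0.025086194537737888 F [-10.09   0.29  -0.83] F tool [-3.71 -9.38  0.89] T [ 0.05  1.94 -0.19] open 0.25965306888038814 spin err 0.025646740167250215
```

>>> carry_out(
  motion=[
    [0,0.1,0,0,1.5],
    [0,0.12,0,0,1.5],
    [0,0.12,0,0,1.5],
    [0,0.12,0,0,1.5],
  ],
)

```text
clock: 7.82
eef_pos: [534.9, -406.7, 108.1]
tcp_rot: [-2.62, -1.725, 0.007]
force: [-10.0, 1.9, 0.6]
opening: 0.252
```

```bash
cat >> g.py <<'E'
print("e in tool",R.T@np.append(e,0),"n",R.T@np.append(n,0), "Fn",F[:2]@n,"Fe",F[:2]@e)
E
python3 g.py; python3 v.py press 300 90
```

```text
t 7.8167 pos [ 534.91 -406.73  108.13] r along 171.6502574063494 theta 0.020851459466730685 F [-9.96  1.87  0.59] F tool [-2.22 -9.89 -0.53] T [ 0.12  2.18 -0.16] open 0.2522097512825783 spin err 0.021332761391650745
e in tool [-1.   -0.02  0.  ] n [ 0.02 -1.    0.01] Fn 9.83516719503162 Fe 2.430481371777151
```

View pics/press.png

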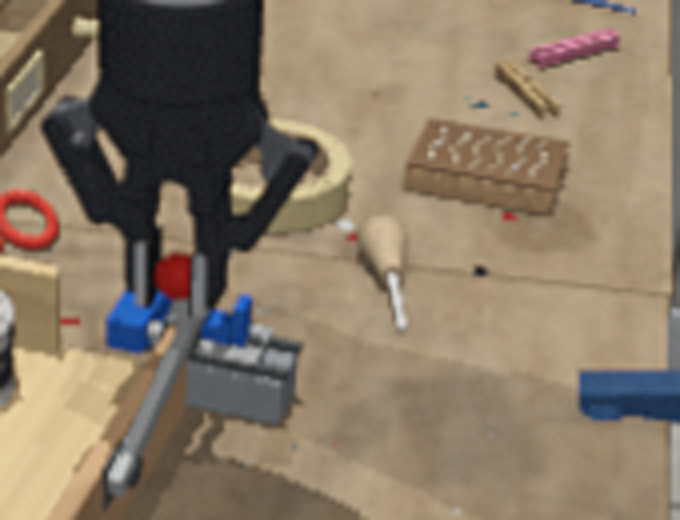

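The side view shows the gate shut against the buffer, with the bar raised beside the catch. From the force and angle fit, the buffer is about 8.7 mm in (window 7–10.5). Now I'll let the bar down along its arc while keeping the press.

>>> carry_out(
  motion=[
    [-0.2,0,0.2,0,1.5],
    [-0.36,-0.01,0.42,0,1.5],
    [-0.53,-0.01,0.61,0,1.5],
    [-0.68,-0.01,0.82,0,1.5],
    [-0.83,-0.02,1.02,0,1.5],
    [-0.92,-0.02,1.15,0,1.5],
    [-1.0,-0.02,1.27,0,1.5],
    [-1.0,-0.02,1.27,0,1.5],
  ],
)

```text
clock: 8.53
eef_pos: [531.0, -415.3, 95.2]
tcp_rot: [-2.619, -1.725, 0.005]
force: [-9.4, 1.7, 0.5]
opening: 0.258
```

```bash
python3 g.py
```

```text
t 8.5333 pos [ 531.03 -415.28   95.17] r along 181.0436378708013 theta 0.020780236188334578 F [-9.37  1.67  0.55] F tool [-2.17 -9.27 -0.49] T [ 0.56  1.94 -0.14] open 0.2581718788987923 spin err 0.021529998881589574
e in tool [-1.   -0.02 -0.  ] n [ 0.02 -1.    0.01] Fn 9.216606070262895 Fe 2.365847014839143
```

>>> carry_out(
  motion=[
    [-0.1,0,0.15,0,1.5],
    [-0.18,0,0.3,0,1.5],
    [-0.26,0,0.45,0,1.5],
    [-0.33,-0.01,0.58,0,1.5],
    [-0.39,-0.01,0.68,0,1.5],
    [-0.43,-0.01,0.76,0,1.5],
    [-0.43,-0.01,0.76,0,1.5],
  ],
)

```text
clock: 9.12
eef_pos: [529.6, -418.8, 88.0]
tcp_rot: [-2.618, -1.726, 0.004]
force: [-9.0, 3.6, 0.8]
opening: 0.256
```

```bash
python3 g.py
```

```text
t 9.1167 pos [ 529.58 -418.8    87.95] r along 184.83493488274092 theta 0.02001334250578976 F [-9.03  3.61  0.84] F tool [-0.25 -9.73 -0.78] T [ 0.79  1.84 -0.04] open 0.2559745918002177 spin err 0.021343982927910066
e in tool [-1.   -0.02 -0.  ] n [ 0.02 -1.    0.01] Fn 9.713846534999007 Fe 0.45419625583549783
```

>>> carry_out(
  motion=[
    [-0.03,0,0.06,0,1.5],
    [-0.05,0,0.12,0,1.5],
    [-0.07,0,0.17,0,1.5],
    [-0.07,0,0.17,0,1.5],
  ],
)

```text
clock: 9.45
eef_pos: [530.3, -419.3, 87.8]
tcp_rot: [-2.619, -1.727, 0.001]
force: [-9.2, 6.0, 8.6]
opening: 0.254
```

```bash
python3 g.py; python3 v.py drop 300 90
```

```text
t 9.45 pos [ 530.27 -419.26   87.85] r along 184.91835685190154 theta 0.015617364459007577 F [-9.15  5.96  8.65] F tool [  1.89 -10.79  -8.6 ] T [ 1.4   2.02 -0.  ] open 0.2544348916143729 spin err 0.017481041916343365
e in tool [-1.   -0.02 -0.  ] n [ 0.02 -1.    0.  ] Fn 10.789783107586391 Fe -1.6865063634269835
```

View pics/drop.png

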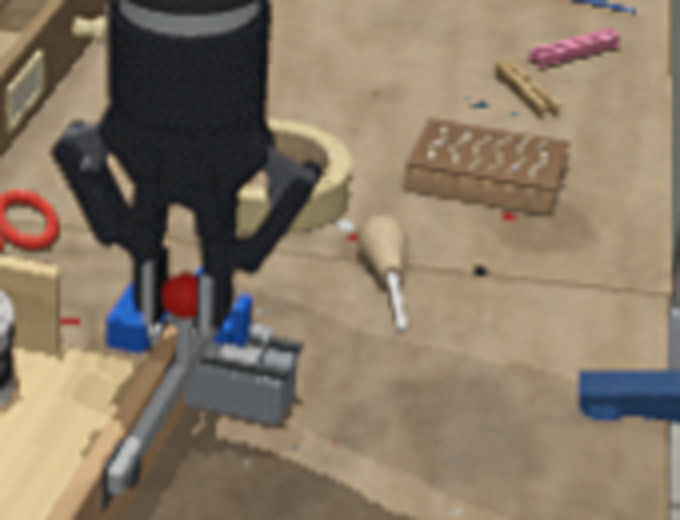

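The bar is on the notch floor: it met resistance at level height after passing below striker height freely. I'll ease the vertical load, then slowly let off the press so that the striker takes it.

>>> carry_out(
  motion=[
    [0.03,0,-0.08,0,1.5],
    [0.05,0,-0.12,0,1.5],
    [0.05,-0.1,-0.12,0,1.5],
    [0.05,-0.2,-0.12,0,1.5],
    [0.05,-0.3,-0.12,0,1.5],
    [0.05,-0.4,-0.12,0,1.5],
    [0.05,-0.5,-0.12,0,1.5],
    [0.05,-0.5,-0.12,0,1.5],
  ],
)

```text
clock: 10.17
eef_pos: [526.6, -417.5, 88.1]
tcp_rot: [-2.62, -1.728, 0.001]
force: [-5.1, 1.7, -1.3]
opening: 0.254
```

```bash
python3 g.py
```

```text
t 10.1667 pos [ 526.56 -417.49   88.07] r along 185.13959556385933 theta 0.03782539119071281 F [-5.14  1.69 -1.32] F tool [-0.47 -5.38  1.33] T [0.67 1.1  0.05] open 0.2541725171875394 spin err 0.03975627055680242
e in tool [-1.   -0.04 -0.  ] n [ 0.04 -1.    0.  ] Fn 5.362509419784242 Fe 0.6856779503097261
```

>>> carry_out(
  motion=[
    [0,-0.05,0,0,1.5],
    [0,-0.1,0,0,1.5],
    [0,-0.15,0,0,1.5],
    [0,-0.2,0,0,1.5],
    [0,-0.2,0,0,1.5],
  ],
)

```text
clock: 10.58
eef_pos: [526.5, -417.4, 88.4]
tcp_rot: [-2.622, -1.73, -0.002]
force: [-0.3, 2.8, -1.8]
opening: 0.256
```

```bash
python3 g.py
```

```text
t 10.5833 pos [ 526.53 -417.4    88.39] r along 185.07716444540367 theta 0.038153609112098835 F [-0.31  2.79 -1.76] F tool [ 2.44 -1.39  1.76] T [0.79 0.08 0.07] open 0.25590649842415336 spin err 0.0403288634679666
e in tool [-1.   -0.04 -0.  ] n [ 0.04 -1.   -0.  ] Fn 1.483440215471038 Fe -2.3816165589112743
```

Theta stalled at 0.038 while the pull fell to about 1 N, so the striker now bears the load and the gate is latched. I'll lower the last fraction of a millimetre, release and rise.

>>> carry_out(
  motion=[
    [-0.02,-0.06,0.07,0,1.5],
    [-0.02,-0.06,0.07,0,1.5],
    [-0.02,-0.06,0.07,0,3.0],
    [-0.02,-0.06,0.07,0,4.5],
    [-0.02,-0.06,0.07,0,5],
    [-0.02,-0.06,0.07,0,5],
  ],
)

```text
clock: 11.08
eef_pos: [525.4, -418.5, 88.1]
tcp_rot: [2.622, 1.728, -0.0]
force: [0.1, -1.3, -0.0]
opening: 0.586
```

>>> carry_out(
  motion=[
    [0,0,0,0,5],
    [0,0,-2,0,5],
    [0,0,-5,0,5],
    [0,0,-9,0,5],
    [0,0,-13,0,5],
    [-4,0,-15,0,5],
    [-8,-4,-15,0,5],
    [-8,-8,-15,0,5],
  ],
)

```text
clock: 11.75
eef_pos: [432.3, -466.6, 239.2]
tcp_rot: [2.618, 1.725, -0.001]
force: [-1.8, 0.2, -0.0]
opening: 0.584
```

```bash
python3 g.py; cat > w.py <<'E'
from h import *
a=viewer.grab_frame("side"); b=viewer.grab_frame("top")
A=cv2.resize(a["img"][140:260,220:420],None,fx=4,fy=4,interpolation=cv2.INTER_CUBIC)[:,:400+400]
B=cv2.resize(b["img"][100:290,270:450],(284,300))
cv2.imwrite("pics/end.png",cv2.resize(A,(800,480))[:,:,::-1]); cv2.imwrite("pics/endtop.png",cv2.resize(b["img"][100:290,270:450],None,fx=3,fy=3,interpolation=cv2.INTER_CUBIC)[:,:,::-1])
hsv=cv2.cvtColor(b["img"],cv2.COLOR_RGB2HSV); m=(hsv[...,1]>170)&((hsv[...,0]<8)|(hsv[...,0]>172)); m[:200]=0;m[290:]=0;m[:,:330]=0;m[:,450:]=0
P=cloud(b,m); P=P[P[:,2]>75]; print("knob",len(P),P.mean(0),P[:,2].max())
d=P.mean(0)[:2]-H; print("theta",np.arctan2(-d@X,-d@Y)-np.arcsin(12/np.hypot(*d)), "r",np.hypot(*d), "exp level",knob(.035,0),"exp dropped",knob(.035,-.06))
E
python3 w.py
```

```text
t 11.75 pos [ 432.35 -466.6   239.19] r along 280.20584966468 theta 0.2692069498935814 F [-1.79  0.17 -0.  ] F tool [-0.55 -1.71 -0.01] T [0.07 0.06 0.02] open 0.5838412841994388 spin err 0.27033432605328844
e in tool [-0.96 -0.27  0.  ] n [ 0.27 -0.96 -0.01] Fn 1.50377404752447 Fe 0.9832935169922958
knob 107 [ 524.39023981 -420.61705129  112.90726761] 117.40089915065357
theta 0.04106233305020689 r 189.3151032203633 exp level [ 524.9374484  -422.13879078  103.        ] exp dropped [ 523.85327136 -424.43183061   97.52226371]
```

View pics/end.png

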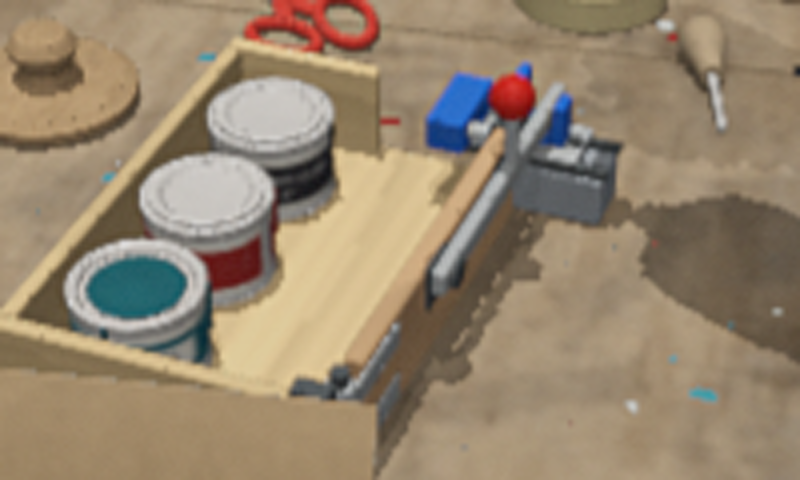

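View pics/endtop.png

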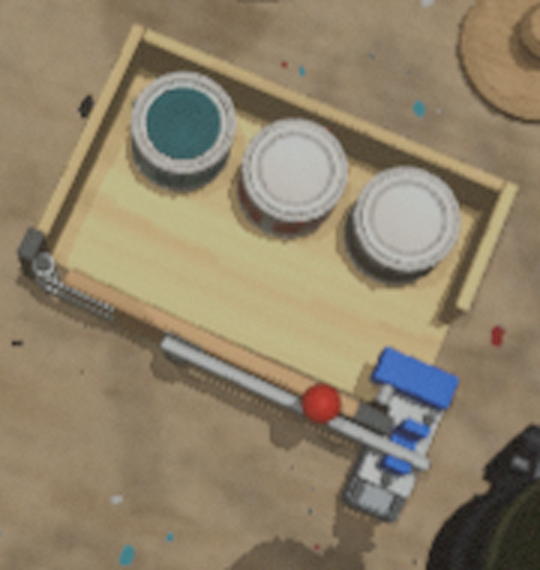

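The side and top views show the gate shut. The bar lies between striker and cheek at about top-crop (405,445), it is level, and the tins are in place. The knob is 6 mm above its lower-stop height, where a level bar should give 5.5 mm. I'm handing in.

```bash
python3 -c "
from station import ctrl
print(ctrl.close_job())"
```

```text
the job is handed in; nothing more can be done
None
```

The gate is shut and latched, and I handed the job in at about 12 s on the robot's clock; the hand-in gives no verdict.

**What I did:**
- I pinched the red knob, raised the bar to about 0.25 rad and swung the gate in.
- I pressed the gate about 8.7 mm into the buffer (my estimate), at roughly 10 N at the knob.
- Holding that press, I lowered the bar until it met the notch floor. The total force there was about 14 N, the highest I read and well under 25 N.
- I then eased off: the gate angle stopped at about 0.038 rad while the force fell to 1.5 N, so the striker had taken the load. Then I let go and rose clear.

**Last checks:**
- **Latched:** the top and side pictures show the bar between striker and cheek. The gate is at about 0.04 rad, within the ±0.08 rad range.
- **Bar fully dropped:** the knob sits about 6 mm above its lower-stop height, where a level bar should be 5.5 mm above it. That agrees within the camera error.
- **Tins:** they stand where they were, judged by eye from the pictures, not measured.
- **One small disagreement:** the gate came to rest about 0.01 rad further open than the stated 7–10.5 mm buffer window suggests. I put this down to slack in the notch and small errors in my hinge and buffer estimates.

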